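# Open the child-resistant tablet bottle

## Robot

A 6-joint arm with a two-finger parallel gripper is mounted at the origin on a cart in front of the work surface, level with it; the furniture and walls round the work are solid. World frame = base frame: x ahead of the robot, y to its left, z up, the work surface at z = 0. Lengths are in m, angles in rad, forces in N, time in s.
With the tool pointing down it reaches from about 0.3 to 0.875 m from the base axis. Payload 6.4 kg.
Tool frame: the origin (TCP) lies midway between the tips of the shut fingers; the grasp point (between the pads) lies 19 mm behind it (ctrl.pinch_z is the distance from the TCP to the grasp point, in m); z points along the fingers, y is the line along which they close (so a half turn about z gives the same grasp; the last joint's range is limited). The gripper opens to 85 mm and grips with 20 to 120 N. Pads are 22 mm wide; open, the fingers measure 114 mm over their backs; the gripper's body (76 mm by 85 mm) begins 54 mm behind the grasp point. The pads swing forward as they close: fully open they stand 13 mm farther back than shut.
Start: joints at [-1.486, 0.181, 1.607, -0, 1.354, -0.206], TCP at [0.165, -0.551, 0.231] pointing down, gripper open.
Joint ranges: [-2.99, 2.99], [-0.89, 2.07], [0.3, 2.58], [-1.14, 4.28], [0, 2.63], [-3.12, 3.12]. Speed limits (rad/s): [2.57, 2.57, 3.01, 3.14, 3.14, 3.14].

## Interface

Orientations are given as a unit quaternion [w, x, y, z].
In Python, from bench import ctrl gives the robot as it stands.
- The arm moves only by the tool apply_moves, never from a script. Its argument "moves" is a list of rows, each an object with "jaw": the opening, from 0 (shut) to 1 (fully open); "offset": the shift along the tool's x, y, z in mm, a list of three; "rot": the turn, a rotation vector about the tool's x, y, z in degrees, a list of three. In form: [{"jaw": jaw, "offset": [dx, dy, dz], "rot": [ax, ay, az]}, ...]. A call has exactly 5 rows; each row shifts and turns the commanded pose from where the row before left it, along the tool's axes as they then stand; what a row does not reach is not made up. A row lasts 1/8 s, in which the tool goes at most 62.5 mm and 10.7 degrees, less where a joint would pass 70% of its speed; a pose out of reach is approached as far as the arm can. A call is refused whole if a number of a shift passes 62.5 or a number of a turn 10.7, either way. A call with a gripper value outside its range is refused whole. The fingers move at their own pace and stop on an object; the grip force is fixed at half the most. Time passes only in rows, so rows that do not move let the fingers close, or fill a call up. It gives the time, the measured TCP pose, the force, the opening and the grip force at its end, in the units of the state.
- ctrl.get_obs(): the state, without advancing time (a new reading comes with each control period).
- ctrl.camera(name): name is "scene" or "top" or "wrist"; returns (picture, depth): 400x640x3 uint8, red, green, blue; 400x640 float32, m along the optical axis (not along the pixel's ray), 0 where there is no reading.
- ctrl.camera_params(name): a dict with "K" (3x3 intrinsics, pixels), "cam_to_world" (4x4, takes a point from camera to world coordinates); the wrist camera has in their place "mount" (4x4, takes a point from camera to tool coordinates, whose origin is the TCP and whose axes are the flange's). Camera axes: x right, y down, z forward; pixel columns grow to the right and rows downward; lengths in m; the calibration is good to about 2 mm. A picture is of the moment at which its call begins: read the wrist's pose just before it. camera_params takes no time and is no camera call.
- ctrl.hand_in(): hands the job in; it is judged then, once.
Trained networks look in the newest picture that a camera, given by its name, has taken for a name from the list of things; names that differ only in an ending like _2 or _b are one class to them, and where a whole thing is asked for, a point or a joint stands for the part that bears it (a point fixed in the world has none). Each returns a list of dicts, best first, with "score" (0 to 1); they miss things now and then, are a little off and sometimes report something else, mostly with a low value. They report only what shows in the picture. A call takes as long as a camera call.
- ctrl.outline_of(camera, target): "region" (400x640 bool, what is visible of it) and "position" ([column, row] in pixels, amid what is visible of it).
The state is a dict: "time_s": time; "q": joint angles; "dq": joint speeds; "joint_efforts": joint torques, N m; "eef_pos": TCP position; "eef_rot": TCP orientation; "wrist_force": force on the tool from outside, world axes, zero at the start; "torque": the same for the moment, N m; "opening": opening from 0.0 (shut) to 1.0 (fully open); "grasp_force": force on a finger pad.
Only numpy, scipy, OpenCV 4.12 (cv2) and the standard library are available. Lean on these libraries where they do the work, as an engineer would, in place of code of your own. Each camera call takes 0.05 s, during which the arm holds its last target. There are 200 camera calls.

## Task

Two amber tablet bottles with white push-and-turn caps stand clamped in round steel holders. Open the taller, slimmer one: push its cap down firmly and, keeping it pushed down, turn it anticlockwise (seen from above) until it comes free of its catch, then let go so that the cap springs up. Leave the cap of the squat bottle alone.

Things in the scene. Friction and masses are not known exactly. Their poses are not given: they have to be found in the camera images.
- tall_bottle_cap (a joint): Turn (rad) of the tall bottle's cap: 0 closed, grows anticlockwise seen from above. White ribbed round cap, straight sides, 44 mm across, 30 mm high; grip its sides from above. Not pushed down, a catch blocks it at 0.1 rad. Pushed down over 4.5 mm (aim for 6) it turns with 0.1 N m drag; past 0.8 rad it is clear of the catch; end stop 1.25 rad. Aim for 1.1 rad in one grasp.
- tall_bottle_lift (a joint): Height (m) of the tall bottle's cap against closed: 0 closed, -0.008 pushed down to the stop, +0.006 sprung up (open). A spring pushes it up: 7 N before it starts down, 12 N at 6 mm, 14 N at the stop. Turned clear of the catch and let go, it rises to +0.006 by itself and stays.
- tall_bottle_cap_top (a point): Centre of the flat top of the tall bottle's cap, 150 mm above the worktop while closed; z up. Below the cap (underside 30 mm lower) 12 mm of a 34 mm thick neck shows, then the sloping shoulder of the 62 mm thick amber bottle. It is held fast in a round steel holder 82 mm across and neither turns nor slides.
- squat_bottle_cap_top (a point): Centre of the flat top of the squat bottle's cap, 100 mm above the worktop. The bottle is amber, 84 mm thick, in a holder 104 mm across; its cap looks like the tall bottle's. To be left closed.

How it is judged:
By the outcome, as a careful person would: the job done as asked, in the order asked, and still so for the second after the job is handed in, with the robot touching nothing.
It also fails if it takes over 32 s, if anything falls off the work surface, if the arm or the gripper's body presses on something with over 40 N, if the wrist force passes 120 N, or if a joint passes its speed limit or range.

## Working session

There is one attempt and no reset: what is moved stays moved. The work goes in short steps, Python scripts to look and compute and a tool call to move; the robot and the scene stay as the last step left them, time stands still between calls to the robot, and variables do not carry over. Pictures are saved under pics/ and viewed, at most 10 in all, crops included, and the job is handed in when it is done.

Besides the shell and the picture viewer there is one more tool, called after "Request:" as name(argument=value, ...), one argument or row to a line, values as JSON. apply_moves: Moves the arm, as the interface text tells. Its arguments: {"type":"object","properties":{"moves":{"type":"array"}},"required":["moves"]}

```bash
mkdir -p pics; cat > h.py <<'E'
import numpy as np,cv2
from bench import ctrl
def pts(cam,mask,d):
    p=ctrl.camera_params(cam);K=np.array(p["K"]);v,u=np.nonzero(mask&(d>0));z=d[v,u]
    P=np.c_[(u-K[0,2])*z/K[0,0],(v-K[1,2])*z/K[1,1],z,np.ones(len(z))]
    return (P@np.array(p["cam_to_world"]).T)[:,:3]
E
python3 - <<'E'
from h import *
ims=[]
for c in("scene","top"):
    im,d=ctrl.camera(c);im=im[...,::-1].copy()
    for t in("tall_bottle_cap","squat_bottle_cap_top"):
        for r in ctrl.outline_of(c,t)[:3]:
            P=pts(c,r["region"],d);
            if len(P)==0: print(c,t,r["score"],r["position"],"nodepth");continue
            zt=np.percentile(P[:,2],95);T=P[abs(P[:,2]-zt)<.004]
            (cx,cy),rad=cv2.minEnclosingCircle(T[:,:2].astype(np.float32))
            print(c,t,round(r["score"],2),r["position"],zt.round(4),T.mean(0).round(4),np.round([cx,cy,rad],4),len(T))
    ims.append(im)
cv2.imwrite("pics/a.png",cv2.resize(np.vstack(ims),(480,600)))
o=ctrl.get_obs();print({k:np.round(v,4) for k,v in o.items()},ctrl.pinch_z)
E
```

```text
scene tall_bottle_cap 0.57 [366.0, 198.5] 0.1525 [ 0.5202 -0.1529  0.1512] [ 0.5203 -0.156   0.0125] 16
scene squat_bottle_cap_top 0.68 [268.5, 251.6] 0.1026 [0.5474 0.0712 0.1015] [0.549  0.0712 0.0225] 236
top tall_bottle_cap 0.49 [392.6, 204.1] 0.153 [ 0.5135 -0.1679  0.1509] [ 0.5132 -0.1679  0.0217] 342
top squat_bottle_cap_top 0.84 [266.9, 189.3] 0.1029 [0.5517 0.07   0.1008] [0.5515 0.0696 0.0216] 288
{'time_s': np.float64(0.3), 'q': array([-1.4863,  0.1811,  1.6074,  0.    ,  1.3538, -0.2063]), 'dq': array([ 0.    , -0.0026, -0.0025,  0.002 , -0.0003,  0.0006]), 'joint_efforts': array([-7.00000e-04, -4.44340e+01, -3.51063e+01, -3.00000e-04,
        5.50000e-03, -0.00000e+00]), 'eef_pos': array([ 0.1649, -0.5507,  0.231 ]), 'eef_rot': array([-3.000e-04,  9.894e-01,  1.449e-01,  0.000e+00]), 'wrist_force': array([ 0.2775, -0.7227, -0.0652]), 'torque': array([-0.0426,  0.001 , -0.0101]), 'grasp_force': np.float64(0.0), 'opening': np.float64(0.9995)} 0.0187
```

View pics/a.png

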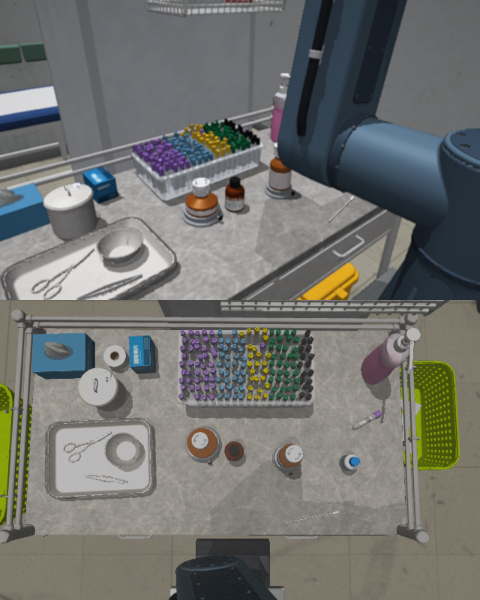

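The scene view shows the squat bottle at about (202,200) and the tall one at about (280,172). In the top view they are at about (202,442) and (290,455), in halved pixels. This agrees with the networks, so the tall cap is at about (0.5135, -0.168, 0.15). I'll go above it.

Request:
apply_moves(
  moves=[
    {"jaw":1,"offset":[44,-26.5,0],"rot":[0,0,0]},
    {"jaw":1,"offset":[44,-26.5,0],"rot":[0,0,0]},
    {"jaw":1,"offset":[44,-26.5,0],"rot":[0,0,0]},
    {"jaw":1,"offset":[44,-26.5,0],"rot":[0,0,0]},
    {"jaw":1,"offset":[44,-26.5,0],"rot":[0,0,0]},
  ],
)

```text
time_s: 0.92
eef_pos: [0.3386, -0.3596, 0.2314]
eef_rot: [0.0, 0.989, 0.145, 0.0]
wrist_force: [0.3, -0.0, -0.0]
opening: 0.999
grasp_force: 0.0
```

Request:
apply_moves(
  moves=[
    {"jaw":1,"offset":[44,-26.5,0],"rot":[0,0,0]},
    {"jaw":1,"offset":[44,-26.5,0],"rot":[0,0,0]},
    {"jaw":1,"offset":[44,-26.5,0],"rot":[0,0,0]},
    {"jaw":1,"offset":[44,-26.5,0],"rot":[0,0,0]},
    {"jaw":1,"offset":[0,0,0],"rot":[0,0,0]},
  ],
)

```text
time_s: 1.55
eef_pos: [0.4775, -0.2061, 0.2313]
eef_rot: [-0.0, 0.989, 0.147, 0.0]
wrist_force: [-0.1, -1.0, -1.0]
opening: 1.001
grasp_force: 0.0
```

```bash
cat > w.py <<'E'
from h import *
from scipy.spatial.transform import Rotation as R
import sys
o=ctrl.get_obs();im,d=ctrl.camera("wrist")
p=ctrl.camera_params("wrist");K=np.array(p["K"]);M=np.array(p["mount"])
rot=R.from_quat(np.roll(o["eef_rot"],-1)).as_matrix();cv2.imwrite(sys.argv[1],im[...,::-1])
print(o["time_s"],o["eef_pos"].round(4),o["eef_rot"].round(4),o["q"].round(2),o["wrist_force"].round(1))
for r in ctrl.outline_of("wrist","tall_bottle_cap")[:3]:
    v,u=np.nonzero(r["region"]&(d>0));z=d[v,u]
    T=np.c_[(u-K[0,2])*z/K[0,0],(v-K[1,2])*z/K[1,1],z]@M[:3,:3].T+M[:3,3]
    W=T@rot.T+o["eef_pos"];zt=np.percentile(W[:,2],90);s=abs(W[:,2]-zt)<.004
    (cx,cy),rad=cv2.minEnclosingCircle(W[s,:2].astype(np.float32))
    print(round(r["score"],2),r["position"],zt,np.median(W[s],0).round(4),np.round([cx,cy,rad],4),"tool",((np.array([cx,cy,zt])-o["eef_pos"])@rot).round(4))
E
python3 w.py pics/b.png
```

```text
1.55 [ 0.4775 -0.2061  0.2313] [-3.000e-04  9.891e-01  1.473e-01  2.000e-04] [-0.64  0.06  1.74  0.    1.34  0.64] [-0.1 -1.  -1. ]
0.65 [50.8, 29.5] 0.10153113387836109 [0.5506 0.0682 0.1008] [0.5511 0.0695 0.0232] tool [ 0.1507 -0.2421  0.1299]
```

View pics/b.png

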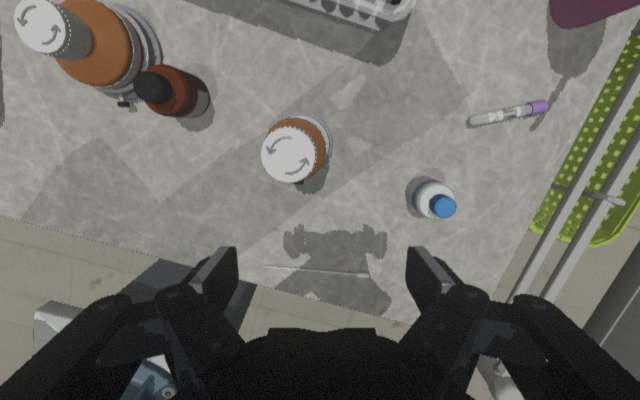

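The wrist view has the tall cap's top at about (289,154). The network picked the squat one at (40,25). I'll measure the tall cap around that pixel directly.

```bash
cat > w2.py <<'E'
from h import *
from scipy.spatial.transform import Rotation as R
import sys
o=ctrl.get_obs();im,d=ctrl.camera("wrist")
p=ctrl.camera_params("wrist");K=np.array(p["K"]);M=np.array(p["mount"])
rot=R.from_quat(np.roll(o["eef_rot"],-1)).as_matrix()
v,u=np.nonzero(d>0);z=d[v,u]
T=np.c_[(u-K[0,2])*z/K[0,0],(v-K[1,2])*z/K[1,1],z]@M[:3,:3].T+M[:3,3]
W=T@rot.T+o["eef_pos"];s=(np.hypot(W[:,0]-.5135,W[:,1]+.168)<.04)&(abs(W[:,2]-.15)<.005)
(cx,cy),rad=cv2.minEnclosingCircle(W[s,:2].astype(np.float32))
c=W[s].mean(0);print(s.sum(),c.round(4),np.round([cx,cy,rad],4),"tool",((c-o["eef_pos"])@rot*1000).round(1))
E
python3 w2.py
```

```text
2444 [ 0.5126 -0.1684  0.1505] [ 0.5119 -0.1682  0.0227] tool [ 46.8 -27.7  80.6]
```

Request:
apply_moves(
  moves=[
    {"jaw":1,"offset":[46.5,-27.5,0],"rot":[0,0,0]},
    {"jaw":1,"offset":[0,0,20],"rot":[0,0,0]},
    {"jaw":1,"offset":[0,0,20],"rot":[0,0,0]},
    {"jaw":1,"offset":[0,0,10],"rot":[0,0,0]},
    {"jaw":1,"offset":[0,0,0],"rot":[0,0,0]},
  ],
)

```text
time_s: 2.33
eef_pos: [0.5117, -0.1699, 0.1807]
eef_rot: [-0.0, 0.99, 0.144, -0.001]
wrist_force: [-0.4, -0.4, 0.4]
opening: 0.999
grasp_force: 0.0
```

```bash
python3 w2.py
```

```text
3315 [ 0.5134 -0.1678  0.1504] [ 0.5122 -0.1682  0.0226] tool [ 2.2 -1.4 30.4]
```

Request:
apply_moves(
  moves=[
    {"jaw":1,"offset":[2,-1.5,10],"rot":[0,0,0]},
    {"jaw":1,"offset":[0,0,20],"rot":[0,0,0]},
    {"jaw":1,"offset":[0,0,20],"rot":[0,0,0]},
    {"jaw":1,"offset":[0,0,16],"rot":[0,0,0]},
    {"jaw":1,"offset":[0,0,0],"rot":[0,0,0]},
  ],
)

```text
time_s: 3.0
eef_pos: [0.5132, -0.1666, 0.114]
eef_rot: [-0.001, 0.989, 0.145, -0.001]
wrist_force: [-0.1, 0.9, -0.2]
opening: 1.0
grasp_force: 0.0
```

Request:
apply_moves(
  moves=[
    {"jaw":0.6,"offset":[0,0,0],"rot":[0,0,0]},
    {"jaw":0.3,"offset":[0,0,0],"rot":[0,0,0]},
    {"jaw":0.2,"offset":[0,0,0],"rot":[0,0,0]},
    {"jaw":0,"offset":[0,0,0],"rot":[0,0,0]},
    {"jaw":0,"offset":[0,0,0],"rot":[0,0,0]},
  ],
)

```text
time_s: 3.62
eef_pos: [0.5144, -0.1669, 0.1166]
eef_rot: [0.0, 0.989, 0.145, 0.0]
wrist_force: [-2.8, 3.2, 7.1]
opening: 0.497
grasp_force: 59.8
```

Request:
apply_moves(
  moves=[
    {"jaw":0,"offset":[0,0,2],"rot":[0,0,0]},
    {"jaw":0,"offset":[0,0,2],"rot":[0,0,0]},
    {"jaw":0,"offset":[0,0,2],"rot":[0,0,0]},
    {"jaw":0,"offset":[0,0,0],"rot":[0,0,0]},
    {"jaw":0,"offset":[0,0,0],"rot":[0,0,0]},
  ],
)

```text
time_s: 4.25
eef_pos: [0.5145, -0.167, 0.1111]
eef_rot: [0.0, 0.989, 0.145, 0.0]
wrist_force: [-4.6, 3.9, 10.8]
opening: 0.495
grasp_force: 60.2
```

```bash
cat > t.py <<'E'
from h import *
o=ctrl.get_obs();print(o["eef_pos"].round(4),o["wrist_force"].round(1),o["torque"].round(2),o["q"].round(2))
for c,w in(("top",(.512,-.168)),):
    im,d=ctrl.camera(c);P=pts(c,np.ones(d.shape,bool),d)
    s=(np.hypot(P[:,0]-w[0],P[:,1]-w[1])<.018)&(P[:,2]>.13)&(P[:,2]<.165);print(c,s.sum(),np.median(P[s],0).round(4))
    cv2.imwrite("pics/t.png",cv2.resize(im[120:280,280:480,::-1],None,fx=3,fy=3))
E
python3 t.py; python3 w2.py
```

```text
[ 0.5145 -0.167   0.1111] [-4.6  3.9 10.8] [ 0.6   0.7  -0.13] [-0.53  0.25  1.79  0.    1.1   0.75]
top 0 [nan nan nan]
4071 [ 0.5145 -0.1675  0.1467] [ 0.5205 -0.1662  0.0388] tool [ -0.1   0.6 -35.5]
  return _methods._mean(a, axis=axis, dtype=dtype,
  ret = um.true_divide(
```

Request:
apply_moves(
  moves=[
    {"jaw":0,"offset":[0,0,1.8],"rot":[0,0,0]},
    {"jaw":0,"offset":[0,0,0],"rot":[0,0,0]},
    {"jaw":0,"offset":[0,0,0],"rot":[0,0,-4]},
    {"jaw":0,"offset":[0,0,0],"rot":[0,0,-8]},
    {"jaw":0,"offset":[0,0,0],"rot":[0,0,-8]},
  ],
)

```text
time_s: 4.97
eef_pos: [0.5142, -0.1663, 0.1093]
eef_rot: [-0.001, 0.949, 0.317, 0.0]
wrist_force: [-6.4, 6.3, 11.8]
opening: 0.504
grasp_force: 60.5
```

Request:
apply_moves(
  moves=[
    {"jaw":0,"offset":[0,0,0.2],"rot":[0,0,-8.5]},
    {"jaw":0,"offset":[0,0,0],"rot":[0,0,-8.5]},
    {"jaw":0,"offset":[0,0,0],"rot":[0,0,-8.5]},
    {"jaw":0,"offset":[0,0,0],"rot":[0,0,-8.5]},
    {"jaw":0,"offset":[0,0,0],"rot":[0,0,-8.5]},
  ],
)

```text
time_s: 5.6
eef_pos: [0.5129, -0.1655, 0.1086]
eef_rot: [-0.002, 0.769, 0.639, -0.0]
wrist_force: [-10.9, 8.4, 15.8]
opening: 0.501
grasp_force: 60.8
```

```bash
python3 - <<'E'
from h import *
o=ctrl.get_obs();print(o["torque"],o["q"],o["wrist_force"],o["eef_rot"])
im,d=ctrl.camera("wrist");cv2.imwrite("pics/c.png",im[...,::-1])
E
```

```text
[ 1.32058045  1.52086801 -0.16689031] [-5.33039277e-01  2.49145468e-01  1.79489464e+00  1.08324297e-03
  1.10146246e+00 -3.49604007e-01] [-10.91994211   8.42245775  15.79056393] [-2.00315574e-03  7.69053652e-01  6.39181058e-01 -2.05168977e-04]
```

View pics/c.png

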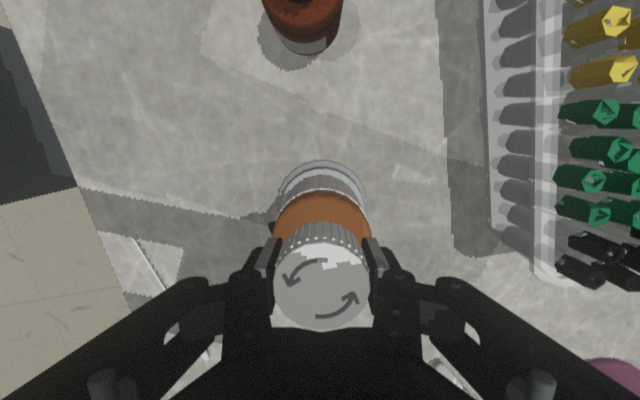

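Tool and cap have turned about 1.09 rad. The arrows on the cap, at about (300,270) and (340,300), kept their place relative to the fingers, so nothing slipped. I'll release and retreat.

Request:
apply_moves(
  moves=[
    {"jaw":0.8,"offset":[0,0,0],"rot":[0,0,0]},
    {"jaw":1,"offset":[0,0,0],"rot":[0,0,0]},
    {"jaw":1,"offset":[0,0,0],"rot":[0,0,0]},
    {"jaw":1,"offset":[0,0,0],"rot":[0,0,0]},
    {"jaw":1,"offset":[0,0,0],"rot":[0,0,0]},
  ],
)

```text
time_s: 6.28
eef_pos: [0.514, -0.1672, 0.1072]
eef_rot: [-0.0, 0.771, 0.637, -0.0]
wrist_force: [-0.4, 0.6, -0.3]
opening: 1.004
grasp_force: 0.0
```

Request:
apply_moves(
  moves=[
    {"jaw":1,"offset":[0,0,-20],"rot":[0,0,0]},
    {"jaw":1,"offset":[0,0,-30],"rot":[0,0,0]},
    {"jaw":1,"offset":[0,0,-30],"rot":[0,0,0]},
    {"jaw":1,"offset":[0,0,-20],"rot":[0,0,0]},
    {"jaw":1,"offset":[0,0,0],"rot":[0,0,0]},
  ],
)

```text
time_s: 6.9
eef_pos: [0.5151, -0.1678, 0.209]
eef_rot: [0.002, 0.771, 0.637, 0.001]
wrist_force: [0.4, 0.1, -1.1]
opening: 1.003
grasp_force: 0.0
```

```bash
sed -i 's/<.005/<.012/' w2.py; sed -i '$a print(np.percentile(W[s,2],[30,50,70]).round(4),o["eef_pos"],o["opening"]);cv2.imwrite("pics/d.png",im[...,::-1])' w2.py; python3 w2.py
```

```text
2869 [ 0.5126 -0.1659  0.1555] [ 0.5121 -0.1681  0.0227] tool [ 1.4 -3.  53.4]
[0.1559 0.1563 0.1567] [ 0.51505469 -0.16777715  0.2089876 ] 1.0027682464502865
```

View pics/d.png

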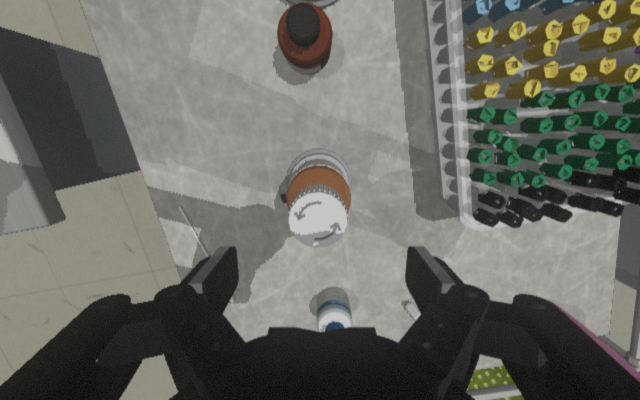

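The cap at about (318,217) now has its top at 0.1563 m, 6 mm above closed, so it has sprung up open. The gripper is clear of it.

```bash
python3 -c "
from bench import ctrl
print(ctrl.hand_in())"
```

```text
the job is handed in; nothing more can be done
None
```

The tall bottle is open and the job is handed in: I turned the cap about 1.09 rad while it was pushed down, it sprang up 6 mm when released, and the squat bottle's cap was left alone.

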